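Line up the gas sample canisters by height

TASK

Line up the four aluminium gas canisters by height on the four round pads in the taped bay, one on each pad: the tallest on the red pad, the next tallest on the pad beside it, and so on down to the shortest at the other end. Draw the canister that still stands in its close-fitting sleeve straight up out of it. Leave every canister standing upright in the middle of its pad, never tip one over, and do not disturb the amber glass bottle among them.

Things in the scene. Friction and masses are not known exactly. Their poses are not given: they have to be found in the camera images.
- can_white_mid (a point): Loose upright gas sample canister: straight plain cylinder of brushed aluminium with a flush white lid, 40 mm diameter, 70 mm tall overall, about 154 g. The point is at its centre, 35 mm above its foot; z is its axis, up. May start standing in the sleeve.
- can_blue_mid (a point): Loose upright gas sample canister: straight plain cylinder of brushed aluminium with a flush blue lid, 40 mm diameter, 90 mm tall overall, about 198 g. The point is at its centre, 45 mm above its foot; z is its axis, up. May start standing in the sleeve.
- can_green_mid (a point): Loose upright gas sample canister: straight plain cylinder of brushed aluminium with a flush green lid, 40 mm diameter, 110 mm tall overall, about 242 g. The point is at its centre, 55 mm above its foot; z is its axis, up. May start standing in the sleeve.
- can_black_mid (a point): Loose upright gas sample canister: straight plain cylinder of brushed aluminium with a flush black lid, 40 mm diameter, 130 mm tall overall, about 286 g. The point is at its centre, 65 mm above its foot; z is its axis, up. May start standing in the sleeve.
- sleeve: Orange plastic transport sleeve fixed to the bench: an upright round tube, 54 mm outer and 43 mm inner diameter, 25 mm tall, open at the bottom, so that the canister standing in it stands on the bench itself. Origin on its axis at bench level.
- pad_red: Red fixed round pad, 64 mm diameter, 3 mm thick, one of four in a straight row 85 mm apart, framed by yellow tape. Origin at its centre at bench level; its top is 3 mm higher. It is at one end of the row (either end, from start to start).
- pad_inner_a: Black fixed round pad, 64 mm diameter, 3 mm thick, one of four in a straight row 85 mm apart, framed by yellow tape. Origin at its centre at bench level; its top is 3 mm higher. One of the two inner pads; it may be the one next to the red pad or the one next to the black end pad: see where the red pad is.
- pad_inner_b: Black fixed round pad, 64 mm diameter, 3 mm thick, one of four in a straight row 85 mm apart, framed by yellow tape. Origin at its centre at bench level; its top is 3 mm higher. The other of the two inner pads.
- pad_end: Black fixed round pad, 64 mm diameter, 3 mm thick, one of four in a straight row 85 mm apart, framed by yellow tape. Origin at its centre at bench level; its top is 3 mm higher. It is at the end of the row opposite the red pad.
- amber_mid (a point): Bystander, not to be moved: loose amber glass bottle with a black cap, 44 mm diameter, 95 mm tall, standing among the canisters. The point is at its centre, half-way up (47 mm).

How it is judged:
By the outcome, as a careful person would: the job done as asked, in the order asked, and still so for the second after the job is handed in, with the robot touching nothing.
It also fails if it takes over 112 s, if anything falls off the work surface, if the arm or the gripper's body presses on something with over 40 N, if the wrist force passes 120 N, or if a joint passes its speed limit or range.

ROBOT

A 6-joint arm with a two-finger parallel gripper is mounted at the origin on the work surface. World frame = base frame: x ahead of the robot, y to its left, z up, the work surface at z = 0. Lengths are in m, angles in rad, forces in N, time in s.
With the tool pointing down it reaches from about 0.3 to 0.875 m from the base axis. Payload 6.4 kg.
Tool frame: the origin (TCP) lies midway between the tips of the shut fingers; the grasp point (between the pads) lies 19 mm behind it; z points along the fingers, y is the line along which they close (so a half turn about z gives the same grasp; the last joint's range is limited). The gripper opens to 85 mm and grips with 20 to 120 N. Pads are 22 mm wide; open, the fingers measure 114 mm over their backs; the gripper's body (76 mm by 85 mm) begins 54 mm behind the grasp point. The pads swing forward as they close: fully open they stand 13 mm farther back than shut.
Start: joints at [0.918, 0.181, 1.607, -0, 1.354, -0.206], TCP at [0.248, 0.519, 0.194] pointing down, gripper open.
Joint ranges: [-2.99, 2.99], [-0.89, 2.07], [0.3, 2.58], [-1.14, 4.28], [0, 2.63], [-3.12, 3.12]. Speed limits (rad/s): [2.57, 2.57, 3.01, 3.14, 3.14, 3.14].

INTERFACE

Orientations are given as a unit quaternion [w, x, y, z].
In Python, from bench import status, camera, ctrl gives the robot as it stands. The module is installed in compiled form; this text tells all that it offers.
- The arm moves only by the shell command python3 -m handwheel 'ROWS'. ROWS is JSON, a list that holds one entry, the list of rows, each a list of 7 numbers: the opening, from -1 (shut) to 1 (fully open), then the shift along the tool's x, y, z in cm, then the turn, a rotation vector about the tool's x, y, z in degrees. A call has 1 to 10 rows; each row is the pose to reach, as a shift and turn from the pose commanded when the call began, along the tool's axes at that moment; what a row does not reach only later rows make up. A row lasts 1/8 s, in which the tool goes at most 62.5 mm and 10.7 degrees, less where a joint would pass 70% of its speed; a pose out of reach is approached as far as the arm can. A call with a gripper value outside its range is refused whole. The fingers move at their own pace and stop on an object; the grip force is fixed at half the most. Time passes only in rows, so rows that repeat a pose let the fingers close. It gives the time, the measured TCP pose, the force, the opening and the grip force at its end, in the units of the state.
- status.get_obs(): the state, without advancing time (a new reading comes with each control period).
- camera(name): name is "scene" or "top" or "wrist"; returns a dict with "frame" (420x560x3 uint8, blue, green, red), "depth" (420x560 float32, m along the optical axis (not along the pixel's ray), 0 where there is no reading), "fx", "fy", "cx", "cy" (pixels), "dist" ([k1, k2, p1, p2, k3] as OpenCV has them; the pictures are not rectified), "extrinsics" (4x4, takes a point from camera to world coordinates); the wrist camera has in their place "hand_eye" (4x4, takes a point from camera to tool coordinates, whose origin is the TCP and whose axes are the flange's). Camera axes: x right, y down, z forward; pixel columns grow to the right and rows downward; lengths in m; the calibration is good to about 2 mm. A picture is of the moment at which its call begins: read the wrist's pose just before it.
- ctrl.hand_in(): hands the job in; it is judged then, once.
The state is a dict: "time_s": time; "q": joint angles; "dq": joint speeds; "joint_efforts": joint torques, N m; "eef_pos": TCP position; "eef_rot": TCP orientation; "wrist_force": force on the tool from outside, world axes, zero at the start; "torque": the same for the moment, N m; "opening": opening from 0.0 (shut) to 1.0 (fully open); "grasp_force": force on a finger pad.
Only numpy, scipy, OpenCV 4.12 (cv2) and the standard library are available. Lean on these libraries where they do the work, as an engineer would, in place of code of your own. Each camera call takes 0.05 s, during which the arm holds its last target. There are 200 camera calls.

## Working session

There is one attempt and no reset: what is moved stays moved. The work goes in short steps, Python scripts to look and compute and a shell command to move; the robot and the scene stay as the last step left them, time stands still between calls to the robot, and variables do not carry over. Pictures are saved under pics/ and viewed, at most 14 in all, crops included, and the job is handed in when it is done.

```bash
mkdir -p pics
cat > h.py <<'E'
import numpy as np, cv2
from bench import status, camera, ctrl
def K(c): return np.array([[c["fx"],0,c["cx"]],[0,c["fy"],c["cy"]],[0,0,1.]])
def cloud(c,T):
    h,w=c["depth"].shape
    u,v=np.meshgrid(np.arange(w),np.arange(h))
    p=cv2.undistortPoints(np.stack([u,v],-1).reshape(-1,1,2).astype(np.float64),K(c),np.array(c["dist"],float)).reshape(h,w,2)
    d=c["depth"].astype(float)
    P=np.dstack([p*d[...,None],d])
    return P@T[:3,:3].T+T[:3,3]
def ray(c,T,px,z):
    p=cv2.undistortPoints(np.array(px,float).reshape(-1,1,2),K(c),np.array(c["dist"],float)).reshape(-1,2)
    d=np.c_[p,np.ones(len(p))]@T[:3,:3].T
    return T[:3,3]+d*((z-T[2,3])/d[:,2])[:,None]
E
python3 - <<'E'
from h import *
print(status.get_obs())
for n in("top","scene"):
    c=camera(n); cv2.imwrite(f"pics/{n}0.png",c["frame"]); print(n,np.round(c["extrinsics"],3).tolist(),c["fx"])
    np.savez(f"{n}0.npz",**{k:np.array(v) for k,v in c.items()})
c=camera("wrist");print(np.round(c["hand_eye"],3).tolist())
E
```

```text
{'time_s': 0.0, 'q': array([ 9.17741039e-01,  1.81535176e-01,  1.60799881e+00,  1.66323361e-06,
        1.35382161e+00, -2.06267322e-01]), 'dq': array([ 0.0001366 ,  0.00054202, -0.00014461, -0.00036662,  0.00241703,
        0.00136113]), 'joint_efforts': array([-1.19493334e-04, -4.44890249e+01, -3.51328683e+01, -1.87828614e-04,
        9.45926149e-03,  4.18329137e-05]), 'eef_pos': array([0.24802321, 0.51807128, 0.19269197]), 'eef_rot': array([-3.67925527e-04,  2.21540628e-01,  9.75150744e-01, -8.01011465e-04]), 'wrist_force': array([0.08820832, 0.31170939, 0.4853877 ]), 'torque': array([-0.01682945, -0.03532505, -0.00826246]), 'grasp_force': 0.0, 'opening': 0.9976084645973768}
top [[0.009, -0.984, 0.178, 0.398], [-1.0, -0.009, 0.002, 0.006], [0.0, -0.178, -0.984, 0.986], [0.0, 0.0, 0.0, 1.0]] 535.5119673175359
scene [[-0.032, 0.833, -0.552, 1.073], [0.999, 0.025, -0.019, 0.014], [-0.002, -0.553, -0.833, 0.881], [0.0, 0.0, 0.0, 1.0]] 456.8322924206348
[[-0.002, -0.948, -0.318, 0.08], [1.0, -0.001, -0.001, 0.0], [0.001, -0.318, 0.948, -0.18], [0.0, 0.0, 0.0, 1.0]]
```

View pics/top0.png

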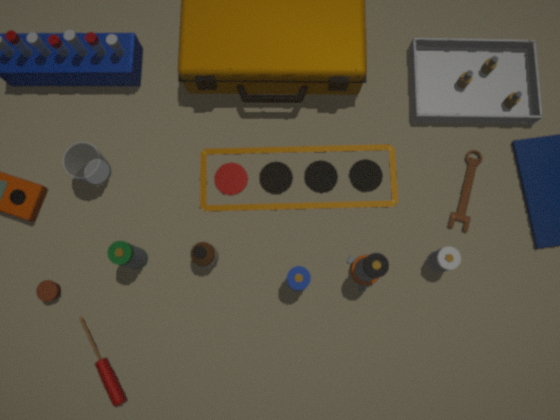

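View pics/scene0.png

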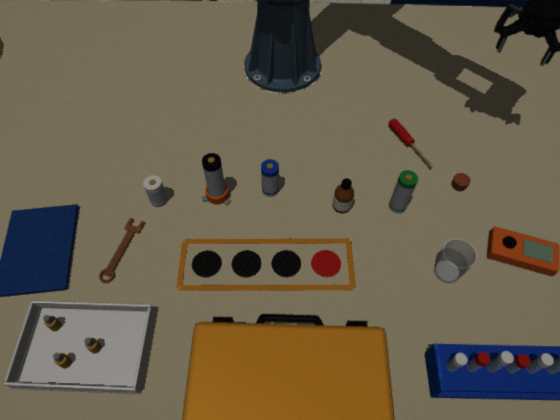

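The top view shows lids: green (120,253), blue (298,279), black (375,265, in the sleeve), white (449,259), and the amber bottle at (203,254). The red pad is at (231,179), then black pads at (276,178), (321,177) and (366,176). The scene view agrees.

```bash
cat > meas.py <<'E'
from h import *
hts=dict(green=.11,blue=.09,black=.13,white=.07)
for n,seeds in (("top",dict(green=(120,253),blue=(298,279),black=(375,265),white=(449,259),pr=(231,179),p1=(276,178),p2=(321,177),p3=(366,176),amber=(203,254))),
  ("scene",dict(green=(407,179),blue=(270,166),black=(212,160),white=(153,183),pr=(326,264),p1=(286,264),p2=(246,264),p3=(207,264),amber=(346,184)))):
    c=np.load(f"{n}0.npz"); T=c["extrinsics"]; P=cloud(c,T); hsv=cv2.cvtColor(c["frame"],cv2.COLOR_BGR2HSV)
    for k,s in seeds.items():
        z=hts.get(k,.003 if k[0]=="p" else .095)
        u,v=s; R=28
        sl=np.s_[max(0,v-R):v+R,u-R:u+R]
        H=hsv[sl].astype(int)
        if k[0]=="p":
            m=(H[...,2]<70) if k!="pr" else (((H[...,0]<6)|(H[...,0]>172))&(H[...,1]>150))
        else: m=abs(P[sl][...,2]-z)<.007
        m=m.astype(np.uint8)
        _,lab,st,ce=cv2.connectedComponentsWithStats(m)
        if len(st)<2: print(n,k,"none");continue
        i=1+np.argmax(st[1:,4]); cnt=max(cv2.findContours((lab==i).astype(np.uint8),0,1)[0],key=len)
        (x,y),r=cv2.minEnclosingCircle(cnt)
        M=ce[i]+[sl[1].start,sl[0].start]
        print(n,k,st[i].tolist(),np.round(M,1),np.round(ray(c,T,[M],z)[0],4), "depth med",np.round(np.median(P[sl][lab==i],0),3))
E
python3 meas.py
```

```text
top green [15, 16, 26, 25, 484] [119.6 252.5] [0.4827 0.2754 0.11  ] depth med [0.483 0.275 0.11 ]
top blue [16, 15, 24, 25, 454] [297.9 277.8] [ 0.4455 -0.0187  0.09  ] depth med [ 0.445 -0.019  0.09 ]
top black [16, 16, 26, 25, 513] [375.7 265.2] [ 0.4644 -0.1417  0.13  ] depth med [ 0.465 -0.142  0.131]
top white [16, 16, 24, 23, 416] [448.3 257.8] [ 0.4826 -0.2776  0.07  ] depth med [ 0.482 -0.277  0.071]
top pr [12, 12, 32, 32, 790] [230.6 178.6] [0.635  0.1067 0.003 ] depth med [0.634 0.107 0.003]
top p1 [12, 12, 33, 32, 841] [275.6 177.5] [0.6378 0.0219 0.003 ] depth med [0.637 0.021 0.003]
top p2 [11, 12, 34, 32, 842] [320.6 176.3] [ 0.641  -0.0631  0.003 ] depth med [ 0.641 -0.064  0.003]
top p3 [11, 11, 34, 33, 841] [365.3 175.3] [ 0.6437 -0.1476  0.003 ] depth med [ 0.644 -0.147  0.003]
top amber [18, 20, 13, 13, 134] [198.8 251.8] [0.4868 0.147  0.095 ] depth med [0.487 0.147 0.095]
scene green [20, 19, 20, 17, 258] [408.2 178.1] [0.4847 0.2742 0.11  ] depth med [0.485 0.274 0.109]
scene blue [19, 21, 18, 17, 234] [269.5 166.8] [ 0.4477 -0.0208  0.09  ] depth med [ 0.448 -0.021  0.089]
scene black [18, 21, 19, 17, 254] [210.9 160.8] [ 0.4669 -0.1433  0.13  ] depth med [ 0.467 -0.143  0.129]
scene white [18, 20, 19, 17, 242] [152.1 182.8] [ 0.4842 -0.2792  0.07  ] depth med [ 0.484 -0.279  0.069]
scene pr [13, 14, 30, 27, 614] [325.7 263.1] [0.6355 0.105  0.003 ] depth med [0.635 0.105 0.002]
scene p1 [13, 14, 30, 27, 636] [285.9 263.2] [0.6383 0.0203 0.003 ] depth med [0.638 0.02  0.002]
scene p2 [13, 14, 30, 28, 641] [246.1 263.4] [ 0.6415 -0.0644  0.003 ] depth med [ 0.641 -0.064  0.002]
scene p3 [13, 14, 30, 28, 634] [206.3 263.4] [ 0.6442 -0.149   0.003 ] depth med [ 0.644 -0.149  0.002]
scene amber [24, 22, 10, 10, 79] [346.3 182.5] [0.4894 0.145  0.095 ] depth med [0.489 0.145 0.094]
```

```bash
cat > go.py <<'E'
import sys
from h import *
from scipy.spatial.transform import Rotation as R
o=status.get_obs(); w,x,y,z=o["eef_rot"]; r=R.from_quat([x,y,z,w])
t=R.from_matrix(np.array([[0,1,0],[1,0,0],[0,0,-1.]]))
d=np.array([float(a) for a in sys.argv[1:4]])-o["eef_pos"]
print("t",round(o["time_s"],2),"shift cm",np.round(r.inv().apply(d)*100,2),"turn deg",np.round((r.inv()*t).as_rotvec(degrees=True),2),"open",round(o["opening"],3),"F",np.round(o["wrist_force"],1),"grip",round(o["grasp_force"],1),"dq",round(abs(o["dq"]).max(),3))
E
python3 go.py .4656 -.1425 .22
python3 -m handwheel '[[[1,0,0,-3,0,0,20],[1,-24,-25,-3,0,0,64],[1,-24,-25,-3,0,0,64],[1,-24,-25,-3,0,0,64],[1,-24,-25,-3,0,0,64],[1,-24,-25,-3,0,0,64],[1,-24,-25,-3,0,0,64],[1,-24,-25,-3,0,0,64],[1,-24,-25,-3,0,0,64],[1,-24,-25,-3,0,0,64]]]'
python3 go.py .4656 -.1425 .22
```

```text
t 0.15 shift cm [-48.16 -50.19  -2.66] turn deg [-8.00e-02  3.00e-02  6.44e+01] open 1.005 F [-0.4 -0.4  0.1] grip 0.0 dq 0.004
time_s: 1.4
eef_pos: [0.3564, 0.1904, 0.2235]
eef_rot: [-0.0, 0.704, 0.71, -0.0]
wrist_force: [-0.3, -0.2, 1.0]
opening: 1.001
grasp_force: 0.0
t 1.4 shift cm [-33.38  10.63   0.33] turn deg [-0.03 -0.01  0.5 ] open 1.001 F [-0.3 -0.2  1. ] grip 0.0 dq 0.004
```

```bash
cat > lid.py <<'E'
import sys
from h import *
from scipy.spatial.transform import Rotation as R
ex,ey,zt=map(float,sys.argv[1:4])
o=status.get_obs(); w,x,y,z=o["eef_rot"]; B=np.eye(4); B[:3,:3]=R.from_quat([x,y,z,w]).as_matrix(); B[:3,3]=o["eef_pos"]
c=camera("wrist"); T=B@c["hand_eye"]; P=cloud(c,T)
m=((abs(P[...,2]-zt)<.006)&(np.hypot(P[...,0]-ex,P[...,1]-ey)<.03)&(c["depth"]>0)).astype(np.uint8)
_,lab,st,ce=cv2.connectedComponentsWithStats(m); i=1+np.argmax(st[1:,4])
cnt=max(cv2.findContours((lab==i).astype(np.uint8),0,1)[0],key=len)
e=cv2.fitEllipse(cnt)
print(st[i].tolist(),np.round(ray(c,T,[ce[i],e[0]],zt),4).tolist(),e)
if len(sys.argv)>4: cv2.imwrite(sys.argv[4],c["frame"])
E
python3 -m handwheel '[[[1,-33.4,10.6,0.3,0,0,0.5],[1,-33.4,10.6,0.3,0,0,0.5],[1,-33.4,10.6,0.3,0,0,0.5],[1,-33.4,10.6,0.3,0,0,0.5],[1,-33.4,10.6,0.3,0,0,0.5],[1,-33.4,10.6,0.3,0,0,0.5],[1,-33.4,10.6,0.3,0,0,0.5],[1,-33.4,10.6,0.3,0,0,0.5],[1,-33.4,10.6,0.3,0,0,0.5],[1,-33.4,10.6,0.3,0,0,0.5]]]' >/dev/null
python3 go.py .4656 -.1425 .093
python3 lid.py .4656 -.1425 .13 pics/w1.png
```

```text
t 2.65 shift cm [ 0.02  0.03 12.78] turn deg [0.02 0.01 0.  ] open 1.001 F [-0.   0.4  0.1] grip 0.0 dq 0.007
[253, 177, 53, 53, 2203] [[0.4647, -0.1411, 0.13], [0.4647, -0.1411, 0.13]] ((279.1131896972656, 202.75794982910156), (51.92148208618164, 52.42095184326172), 86.7481689453125)
```

View pics/w1.png

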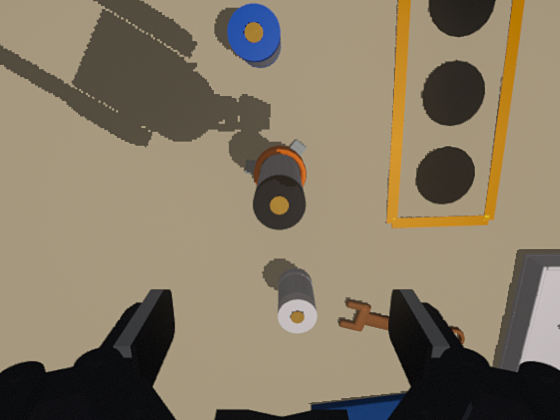

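The wrist view shows the black lid at (279,203) over the orange sleeve, within about 1 mm of the top-view estimate, and the way down is clear. Next I go down and close.

```bash
python3 -m handwheel '[[[1,0.05,0,5,0,0,0],[1,0.05,0,10,0,0,0],[1,0.05,0,13.8,0,0,0],[1,0.05,0,13.8,0,0,0],[1,0.05,0,13.8,0,0,0],[1,0.05,0,13.8,0,0,0]]]' 
python3 -m handwheel '[[[0,0,0,0,0,0,0],[-0.1,0,0,0,0,0,0],[-0.2,0,0,0,0,0,0],[-1,0,0,0,0,0,0],[-1,0,0,0,0,0,0],[-1,0,0,0,0,0,0],[-1,0,0,0,0,0,0],[-1,0,0,0,0,0,0]]]'
```

```text
time_s: 3.45
eef_pos: [0.4667, -0.1442, 0.0848]
eef_rot: [0.002, 0.708, 0.707, 0.0]
wrist_force: [0.5, 0.8, 0.6]
opening: 0.998
grasp_force: 0.0
time_s: 4.45
eef_pos: [0.4656, -0.1437, 0.0835]
eef_rot: [0.001, 0.708, 0.707, -0.0]
wrist_force: [-1.7, 0.2, 5.7]
opening: 0.431
grasp_force: 59.3
```

```bash
python3 -m handwheel '[[[-1,0,0,-0.5,0,0,0],[-1,0,0,-1,0,0,0],[-1,0,0,-1.5,0,0,0],[-1,0,0,-2,0,0,0],[-1,0,0,-2.5,0,0,0],[-1,0,0,-3,0,0,0],[-1,0,0,-3.5,0,0,0],[-1,0,0,-4,0,0,0]]]'
python3 -m handwheel '[[[-1,0,0,-3,0,0,0],[-1,0,0,-6,0,0,0],[-1,0,0,-9,0,0,0],[-1,0,0,-9,0,0,0],[-1,0,0,-9,0,0,0]]]'
python3 lid.py .4656 -.1425 .2595 pics/w2.png; python3 go.py .6353 .1058 .2135
```

```text
time_s: 5.45
eef_pos: [0.4652, -0.1433, 0.1229]
eef_rot: [0.0, 0.708, 0.706, 0.0]
wrist_force: [-0.6, -0.4, -2.8]
opening: 0.433
grasp_force: 60.3
time_s: 6.08
eef_pos: [0.4645, -0.1429, 0.2113]
eef_rot: [-0.001, 0.708, 0.706, -0.0]
wrist_force: [-0.3, 0.0, -4.0]
opening: 0.432
grasp_force: 61.2
[205, 250, 154, 92, 7896] [[0.4657, -0.1387, 0.2595], [0.4657, -0.139, 0.2595]] ((281.44586181640625, 295.9632568359375), (86.78978729248047, 130.11343383789062), 89.82219696044922)
t 6.12 shift cm [24.89 17.06 -0.27] turn deg [-0.14 -0.08 -0.1 ] open 0.431 F [-0.2  0.5 -3.7] grip 61.2 dq 0.007
```

View pics/w2.png

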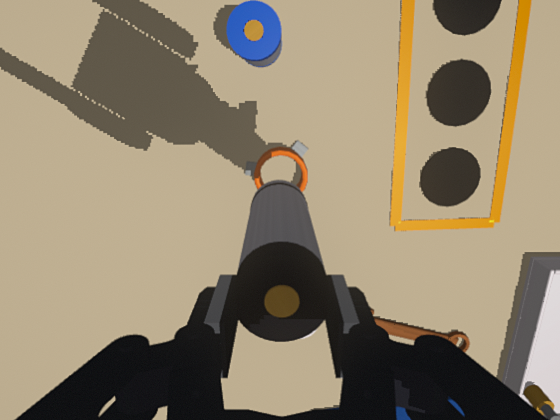

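Black is out of the sleeve and upright, with its lid at (281,300) between the fingers. Carry it to the red pad.

```bash
python3 -m handwheel '[[[-1,3,2,0,0,0,0],[-1,7,4.8,0,0,0,0],[-1,11,7.5,0,0,0,0],[-1,15,10.3,0,0,0,0],[-1,19,13,0,0,0,0],[-1,22.5,15.4,0,0,0,0],[-1,24.8,17,0,0,0,0],[-1,24.8,17,0,0,0,0],[-1,24.8,17,0,0,0,0],[-1,24.8,17,0,0,0,0]]]'
python3 go.py .6353 .1048 .0875
python3 - <<'E'
from h import *
c=camera("top"); cv2.imwrite("pics/t1.png",cv2.resize(c["frame"][100:300,100:480],None,fx=2,fy=2))
E
```

```text
time_s: 7.38
eef_pos: [0.635, 0.1035, 0.2119]
eef_rot: [-0.0, 0.708, 0.706, -0.001]
wrist_force: [0.2, -0.6, -3.7]
opening: 0.43
grasp_force: 61.4
t 7.38 shift cm [ 0.13  0.05 12.44] turn deg [-0.07  0.01 -0.16] open 0.43 F [ 0.2 -0.6 -3.7] grip 61.4 dq 0.007
```

View pics/t1.png

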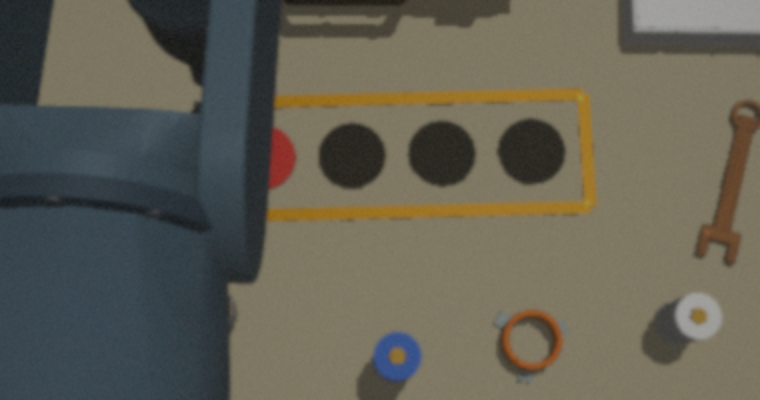

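The view shows the sleeve empty at about (532,340) in the crop, with blue, white and the pads unchanged. The arm hides the red pad. Lower it and feel for contact.

```bash
python3 -m handwheel '[[[-1,0.05,0,4,0,0,0],[-1,0.05,0,8,0,0,0],[-1,0.05,0,10.5,0,0,0],[-1,0.05,0,11.8,0,0,0],[-1,0.05,0,12.4,0,0,0],[-1,0.05,0,12.4,0,0,0],[-1,0.05,0,12.4,0,0,0]]]'
python3 -m handwheel '[[[-1,0,0,0.1,0,0,0],[-1,0,0,0.2,0,0,0],[-1,0,0,0.2,0,0,0],[-1,0,0,0.2,0,0,0]]]'
```

```text
time_s: 8.3
eef_pos: [0.6366, 0.1048, 0.09]
eef_rot: [0.001, 0.708, 0.707, 0.001]
wrist_force: [1.0, -0.0, -3.2]
opening: 0.431
grasp_force: 61.3
time_s: 8.8
eef_pos: [0.6357, 0.1049, 0.0867]
eef_rot: [0.0, 0.708, 0.706, 0.0]
wrist_force: [0.0, -0.1, -3.1]
opening: 0.432
grasp_force: 61.6
```

```bash
python3 -m handwheel '[[[-1,0,0,0.05,0,0,0],[-1,0,0,0.1,0,0,0],[-1,0,0,0.1,0,0,0],[-1,0,0,0.1,0,0,0]]]'
```

```text
time_s: 9.3
eef_pos: [0.636, 0.1049, 0.0866]
eef_rot: [0.0, 0.708, 0.707, 0.0]
wrist_force: [-2.5, 0.1, 5.2]
opening: 0.432
grasp_force: 62.4
```

Contact felt. Release and back off upwards.

```bash
python3 -m handwheel '[[[0,0,0,0,0,0,0],[0.4,0,0,0,0,0,0],[1,0,0,0,0,0,0],[1,0,0,0,0,0,0],[1,0,0,0,0,0,0],[1,0,0,-3,0,0,0],[1,0,0,-7,0,0,0],[1,0,0,-13,0,0,0],[1,0,0,-13,0,0,0],[1,0,0,-13,0,0,0]]]'
python3 lid.py .6353 .1058 .133 pics/w3.png
python3 go.py .4837 .2748 .0655; python3 go.py .4837 .2748 .2
```

```text
time_s: 10.55
eef_pos: [0.6356, 0.1049, 0.2156]
eef_rot: [0.0, 0.708, 0.707, 0.0]
wrist_force: [0.1, 0.4, -1.1]
opening: 1.001
grasp_force: 0.0
[253, 178, 55, 54, 2334] [[0.6355, 0.1074, 0.133], [0.6355, 0.1074, 0.133]] ((279.71014404296875, 204.73426818847656), (53.4464225769043, 53.964988708496094), 86.43118286132812)
t 10.6 shift cm [ 16.97 -15.12  14.92] turn deg [-0.11 -0.   -0.1 ] open 1.001 F [ 0.4  1.  -0.2] grip 0.0 dq 0.016
t 10.6 shift cm [ 16.97 -15.15   1.47] turn deg [-0.11 -0.   -0.1 ] open 1.001 F [ 0.4  1.  -0.2] grip 0.0 dq 0.016
```

View pics/w3.png

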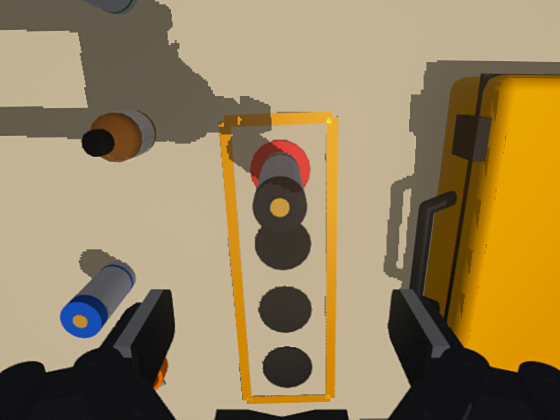

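Black (279,205) is upright on the red pad. Next is green.

```bash
python3 -m handwheel '[[[1,4,-3.6,0,0,0,0],[1,8,-7.2,0,0,0,0],[1,12,-10.8,0,0,0,0],[1,17,-15.1,1.5,0,0,0],[1,17,-15.1,1.5,0,0,0],[1,17,-15.1,1.5,0,0,0],[1,17,-15.1,1.5,0,0,0],[1,17,-15.1,1.5,0,0,0]]]'
python3 lid.py .4837 .2748 .11; python3 go.py .4837 .2748 .0655
```

```text
time_s: 11.6
eef_pos: [0.4859, 0.2741, 0.2006]
eef_rot: [0.0, 0.708, 0.706, -0.0]
wrist_force: [0.2, -0.9, -0.7]
opening: 1.005
grasp_force: 0.0
[250, 174, 53, 53, 2220] [[0.4832, 0.2777, 0.11], [0.4832, 0.2777, 0.11]] ((276.1300048828125, 200.18482971191406), (52.11094284057617, 52.556663513183594), 98.96696472167969)
t 11.65 shift cm [ 0.06 -0.22 13.52] turn deg [ 0.01  0.01 -0.2 ] open 0.997 F [-0.1  0.2 -1.7] grip 0.0 dq 0.004
```

```bash
python3 -m handwheel '[[[1,0.1,-0.2,5,0,0,0],[1,0.1,-0.2,10,0,0,0],[1,0.1,-0.2,13.5,0,0,0],[1,0.1,-0.2,13.5,0,0,0],[1,0.1,-0.2,13.5,0,0,0],[1,0.1,-0.2,13.5,0,0,0]]]' 
python3 -m handwheel '[[[0,0,0,0,0,0,0],[-0.1,0,0,0,0,0,0],[-0.2,0,0,0,0,0,0],[-1,0,0,0,0,0,0],[-1,0,0,0,0,0,0],[-1,0,0,0,0,0,0],[-1,0,0,0,0,0,0],[-1,0,0,0,0,0,0]]]'
```

```text
time_s: 12.4
eef_pos: [0.4847, 0.2766, 0.0678]
eef_rot: [0.001, 0.708, 0.706, 0.002]
wrist_force: [0.8, 0.8, 0.8]
opening: 1.002
grasp_force: 0.0
time_s: 13.4
eef_pos: [0.4833, 0.2765, 0.0666]
eef_rot: [0.0, 0.708, 0.707, 0.0]
wrist_force: [-0.9, 1.0, 5.9]
opening: 0.431
grasp_force: 59.3
```

```bash
python3 -m handwheel '[[[-1,0,0,-1,0,0,0],[-1,0,0,-4,0,0,0],[-1,0,0,-8,0,0,0],[-1,0,0,-12,0,0,0],[-1,0,0,-16,0,0,0],[-1,0,0,-17,0,0,0],[-1,0,0,-17,0,0,0],[-1,0,0,-17,0,0,0]]]'
python3 go.py .638 .0215 .2366
python3 -m handwheel '[[[-1,-3,1.8,0,0,0,0],[-1,-7,4.2,0,0,0,0],[-1,-11,6.7,0,0,0,0],[-1,-15,9.1,0,0,0,0],[-1,-19,11.5,0,0,0,0],[-1,-22.5,13.7,0,0,0,0],[-1,-25.5,15.4,0,0,0,0],[-1,-25.5,15.4,0,0,0,0],[-1,-25.5,15.4,0,0,0,0],[-1,-25.5,15.4,0,0,0,0]]]'
python3 go.py .638 .0215 .0696
```

```text
time_s: 14.4
eef_pos: [0.4817, 0.2757, 0.2333]
eef_rot: [-0.001, 0.708, 0.706, -0.002]
wrist_force: [0.2, 0.1, -1.7]
opening: 0.422
grasp_force: 60.4
t 14.4 shift cm [-25.39  15.67  -0.36] turn deg [-0.21  0.07 -0.1 ] open 0.422 F [ 0.2  0.1 -1.7] grip 60.4 dq 0.007
time_s: 15.65
eef_pos: [0.6358, 0.022, 0.2349]
eef_rot: [-0.001, 0.707, 0.707, -0.0]
wrist_force: [0.1, 0.5, -1.5]
opening: 0.422
grasp_force: 60.5
t 15.65 shift cm [-0.05  0.24 16.53] turn deg [-0.07 -0.02 -0.03] open 0.422 F [ 0.1  0.5 -1.5] grip 60.5 dq 0.009
```

```bash
python3 lid.py .638 .0215 .277 pics/w4.png
```

```text
[219, 245, 126, 94, 7243] [[0.6369, 0.0242, 0.277], [0.6369, 0.0242, 0.277]] ((281.481201171875, 291.95745849609375), (90.07013702392578, 108.62080383300781), 89.23333740234375)
```

View pics/w4.png

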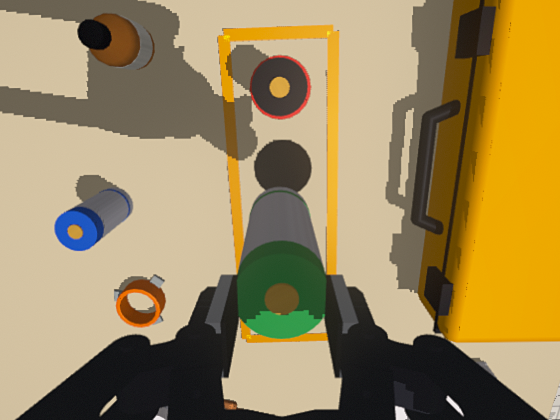

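Green (282,298) is held upright, and black is centred on the red pad at (280,87). Lower it onto the next pad.

```bash
python3 -m handwheel '[[[-1,-0.1,0.1,4,0,0,0],[-1,-0.1,0.1,8,0,0,0],[-1,-0.1,0.1,12,0,0,0],[-1,-0.1,0.1,14.5,0,0,0],[-1,-0.1,0.1,15.8,0,0,0],[-1,-0.1,0.1,16.4,0,0,0],[-1,-0.1,0.1,16.4,0,0,0],[-1,-0.1,0.1,16.4,0,0,0]]]'
python3 -m handwheel '[[[-1,0,0,0.1,0,0,0],[-1,0,0,0.2,0,0,0],[-1,0,0,0.3,0,0,0],[-1,0,0,0.3,0,0,0],[-1,0,0,0.3,0,0,0]]]'
```

```text
time_s: 16.7
eef_pos: [0.6384, 0.0198, 0.073]
eef_rot: [0.001, 0.708, 0.707, 0.001]
wrist_force: [-0.7, -0.4, -1.4]
opening: 0.427
grasp_force: 60.6
time_s: 17.32
eef_pos: [0.6379, 0.0198, 0.0697]
eef_rot: [0.0, 0.708, 0.707, 0.0]
wrist_force: [-1.5, -0.0, 5.6]
opening: 0.423
grasp_force: 61.4
```

```bash
python3 -m handwheel '[[[0,0,0,0,0,0,0],[0.4,0,0,0,0,0,0],[1,0,0,0,0,0,0],[1,0,0,0,0,0,0],[1,0,0,0,0,0,0],[1,0,0,-3,0,0,0],[1,0,0,-7,0,0,0],[1,0,0,-13,0,0,0],[1,0,0,-13,0,0,0],[1,0,0,-13,0,0,0]]]'
python3 lid.py .638 .0211 .113
python3 go.py .4466 -.0198 .2
```

```text
time_s: 18.58
eef_pos: [0.6374, 0.0199, 0.1986]
eef_rot: [0.0, 0.708, 0.707, 0.0]
wrist_force: [-0.4, -0.3, -0.0]
opening: 0.999
grasp_force: 0.0
[254, 178, 54, 54, 2285] [[0.6379, 0.0213, 0.113], [0.6379, 0.0213, 0.113]] ((280.44415283203125, 204.9232940673828), (52.816139221191406, 53.38265609741211), 95.0734634399414)
t 18.62 shift cm [ -4.01 -19.01  -0.23] turn deg [-0.1  -0.02 -0.1 ] open 1.002 F [ 0.1 -0.3 -0. ] grip 0.0 dq 0.018
```

```bash
python3 -m handwheel '[[[1,-0.9,-4,0,0,0,0],[1,-1.8,-9,0,0,0,0],[1,-3,-14,0,0,0,0],[1,-4,-19,0,0,0,0],[1,-4,-19,0,0,0,0],[1,-4,-19,0,0,0,0],[1,-4,-19,0,0,0,0],[1,-4,-19,0,0,0,0]]]'
python3 lid.py .4466 -.0198 .09; python3 go.py .4466 -.0198 .046
```

```text
time_s: 19.62
eef_pos: [0.448, -0.0197, 0.1983]
eef_rot: [-0.0, 0.708, 0.707, -0.0]
wrist_force: [0.7, 1.0, 0.1]
opening: 1.005
grasp_force: 0.0
[252, 172, 51, 50, 1980] [[0.4457, -0.018, 0.09], [0.4457, -0.018, 0.09]] ((277.182861328125, 196.4766082763672), (49.20407485961914, 49.652713775634766), 102.88453674316406)
t 19.68 shift cm [-0.02 -0.11 15.23] turn deg [-0.04 -0.01 -0.07] open 1.002 F [-0.5  0.3  0.2] grip 0.0 dq 0.005
```

```bash
python3 -m handwheel '[[[1,0,-0.15,5,0,0,0],[1,0,-0.15,10,0,0,0],[1,0,-0.15,15.2,0,0,0],[1,0,-0.15,15.2,0,0,0],[1,0,-0.15,15.2,0,0,0],[1,0,-0.15,15.2,0,0,0]]]' 
python3 -m handwheel '[[[0,0,0,0,0,0,0],[-0.1,0,0,0,0,0,0],[-0.2,0,0,0,0,0,0],[-1,0,0,0,0,0,0],[-1,0,0,0,0,0,0],[-1,0,0,0,0,0,0],[-1,0,0,0,0,0,0],[-1,0,0,0,0,0,0]]]'
python3 -m handwheel '[[[-1,0,0,-1,0,0,0],[-1,0,0,-4,0,0,0],[-1,0,0,-8,0,0,0],[-1,0,0,-12,0,0,0],[-1,0,0,-16,0,0,0],[-1,0,0,-17,0,0,0],[-1,0,0,-17,0,0,0],[-1,0,0,-17,0,0,0]]]'
python3 go.py .6413 -.0637 .2166
```

```text
time_s: 20.42
eef_pos: [0.4481, -0.0204, 0.049]
eef_rot: [0.002, 0.708, 0.707, 0.001]
wrist_force: [0.7, -0.4, -0.4]
opening: 1.001
grasp_force: 0.0
time_s: 21.42
eef_pos: [0.4464, -0.0201, 0.0477]
eef_rot: [0.0, 0.708, 0.707, 0.0]
wrist_force: [-3.3, 0.4, 9.7]
opening: 0.424
grasp_force: 58.9
time_s: 22.42
eef_pos: [0.4447, -0.0194, 0.2146]
eef_rot: [-0.002, 0.708, 0.706, -0.001]
wrist_force: [0.5, 0.2, -1.0]
opening: 0.422
grasp_force: 60.4
t 22.43 shift cm [-4.39 19.67 -0.27] turn deg [-0.19 -0.06 -0.1 ] open 0.422 F [ 0.5  0.2 -1. ] grip 60.4 dq 0.006
```

```bash
python3 -m handwheel '[[[-1,-1,4,0,0,0,0],[-1,-2,8,0,0,0,0],[-1,-3,12,0,0,0,0],[-1,-3.8,16,0,0,0,0],[-1,-4.35,19.5,0,0,0,0],[-1,-4.35,19.5,0,0,0,0],[-1,-4.35,19.5,0,0,0,0],[-1,-4.35,19.5,0,0,0,0]]]'
python3 go.py .6413 -.0637 .2166;python3 lid.py .6413 -.0637 .258
```

```text
time_s: 23.42
eef_pos: [0.6398, -0.0633, 0.2161]
eef_rot: [-0.001, 0.708, 0.707, -0.0]
wrist_force: [1.0, 0.2, -2.6]
opening: 0.42
grasp_force: 60.7
t 23.43 shift cm [-0.04  0.15 -0.05] turn deg [-0.07 -0.02 -0.09] open 0.42 F [ 1.   0.2 -2.6] grip 60.7 dq 0.011
[219, 245, 126, 92, 7093] [[0.6409, -0.0605, 0.258], [0.6409, -0.0605, 0.258]] ((281.4569396972656, 290.56573486328125), (89.00255584716797, 108.09736633300781), 89.06407928466797)
```

```bash
python3 -m handwheel '[[[-1,-0.1,0.05,4,0,0,0],[-1,-0.1,0.05,8,0,0,0],[-1,-0.1,0.05,12,0,0,0],[-1,-0.1,0.05,14.5,0,0,0],[-1,-0.1,0.05,15.8,0,0,0],[-1,-0.1,0.05,16.4,0,0,0],[-1,-0.1,0.05,16.4,0,0,0],[-1,-0.1,0.05,16.4,0,0,0]]]'
python3 -m handwheel '[[[-1,0,0,0.1,0,0,0],[-1,0,0,0.2,0,0,0],[-1,0,0,0.3,0,0,0],[-1,0,0,0.3,0,0,0],[-1,0,0,0.3,0,0,0]]]'
```

```text
time_s: 24.48
eef_pos: [0.6423, -0.0649, 0.054]
eef_rot: [0.001, 0.708, 0.706, 0.001]
wrist_force: [0.1, -0.1, -2.2]
opening: 0.42
grasp_force: 60.8
time_s: 25.1
eef_pos: [0.6418, -0.0649, 0.0509]
eef_rot: [0.001, 0.708, 0.707, 0.0]
wrist_force: [-2.6, -0.0, 5.0]
opening: 0.423
grasp_force: 61.6
```

```bash
python3 -m handwheel '[[[0,0,0,0,0,0,0],[0.4,0,0,0,0,0,0],[1,0,0,0,0,0,0],[1,0,0,0,0,0,0],[1,0,0,0,0,0,0],[1,0,0,-3,0,0,0],[1,0,0,-7,0,0,0],[1,0,0,-13,0,0,0],[1,0,0,-13,0,0,0],[1,0,0,-13,0,0,0]]]'
python3 lid.py .6413 -.0637 .093
python3 go.py .4834 -.2784 .18
```

```text
time_s: 26.35
eef_pos: [0.6413, -0.0646, 0.1797]
eef_rot: [0.0, 0.708, 0.707, 0.0]
wrist_force: [-0.1, -0.4, -0.9]
opening: 1.001
grasp_force: 0.0
[253, 178, 54, 53, 2262] [[0.6412, -0.0629, 0.093], [0.6412, -0.0629, 0.093]] ((279.704345703125, 204.1318359375), (52.5732421875, 53.23408126831055), 94.35931396484375)
t 26.4 shift cm [-21.43 -15.68  -0.14] turn deg [-0.1  -0.03 -0.1 ] open 0.997 F [-1.1 -0.2 -0.6] grip 0.0 dq 0.017
```

```bash
python3 -m handwheel '[[[1,-4,-3,0,0,0,0],[1,-9,-6.7,0,0,0,0],[1,-14,-10.4,0,0,0,0],[1,-18,-13.4,0,0,0,0],[1,-21.4,-15.7,0,0,0,0],[1,-21.4,-15.7,0,0,0,0],[1,-21.4,-15.7,0,0,0,0],[1,-21.4,-15.7,0,0,0,0]]]'
python3 lid.py .4834 -.2784 .07; python3 go.py .4834 -.2784 .03
```

```text
time_s: 27.4
eef_pos: [0.4843, -0.2772, 0.1789]
eef_rot: [-0.001, 0.707, 0.707, 0.0]
wrist_force: [1.0, -0.5, 0.1]
opening: 0.999
grasp_force: 0.0
[253, 174, 50, 50, 1955] [[0.4826, -0.2774, 0.07], [0.4826, -0.2774, 0.07]] ((277.8662414550781, 198.63380432128906), (48.92927169799805, 49.19361114501953), 85.46229553222656)
t 27.45 shift cm [-0.13 -0.09 14.91] turn deg [-0.03 -0.04 -0.  ] open 0.999 F [-0.5  0.3  0. ] grip 0.0 dq 0.003
```

```bash
python3 -m handwheel '[[[1,-0.1,-0.1,5,0,0,0],[1,-0.1,-0.1,10,0,0,0],[1,-0.1,-0.1,14.9,0,0,0],[1,-0.1,-0.1,14.9,0,0,0],[1,-0.1,-0.1,14.9,0,0,0],[1,-0.1,-0.1,14.9,0,0,0]]]' 
python3 -m handwheel '[[[0,0,0,0,0,0,0],[-0.1,0,0,0,0,0,0],[-0.2,0,0,0,0,0,0],[-1,0,0,0,0,0,0],[-1,0,0,0,0,0,0],[-1,0,0,0,0,0,0],[-1,0,0,0,0,0,0],[-1,0,0,0,0,0,0]]]'
python3 -m handwheel '[[[-1,0,0,-1,0,0,0],[-1,0,0,-4,0,0,0],[-1,0,0,-8,0,0,0],[-1,0,0,-12,0,0,0],[-1,0,0,-16,0,0,0],[-1,0,0,-17,0,0,0],[-1,0,0,-17,0,0,0],[-1,0,0,-17,0,0,0]]]'
python3 go.py .644 -.1483 .2
```

```text
time_s: 28.2
eef_pos: [0.4848, -0.2807, 0.0333]
eef_rot: [0.002, 0.708, 0.707, 0.0]
wrist_force: [-0.1, -0.1, 1.0]
opening: 0.998
grasp_force: 0.0
time_s: 29.2
eef_pos: [0.4875, -0.285, 0.0386]
eef_rot: [0.007, 0.708, 0.706, -0.001]
wrist_force: [-7.1, 0.9, 41.1]
opening: 0.006
grasp_force: 21.3
time_s: 30.2
eef_pos: [0.482, -0.2785, 0.1985]
eef_rot: [-0.002, 0.708, 0.706, -0.0]
wrist_force: [-0.2, 0.1, 0.7]
opening: 0.006
grasp_force: 0.0
t 30.2 shift cm [13.05 16.18 -0.16] turn deg [-0.15 -0.14 -0.1 ] open 0.006 F [-0.2  0.1  0.7] grip 0.0 dq 0.006
```

The white grip missed, so I look before doing anything else.

```bash
python3 lid.py .4834 -.2784 .07 pics/w5.png
python3 - <<'E'
from h import *
c=camera("scene"); cv2.imwrite("pics/s5.png",cv2.resize(c["frame"][90:330,60:400],None,fx=2.2,fy=2.2))
E
```

```text
[258, 168, 47, 47, 1746] [[0.4825, -0.2773, 0.07], [0.4825, -0.2774, 0.07]] ((280.961181640625, 190.95823669433594), (46.33539962768555, 46.395729064941406), 75.97557830810547)
```

View pics/w5.png

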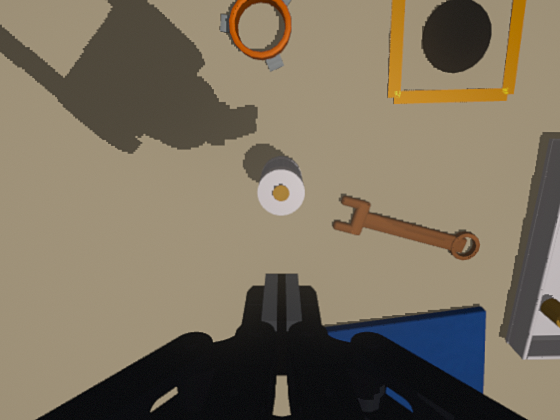

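View pics/s5.png

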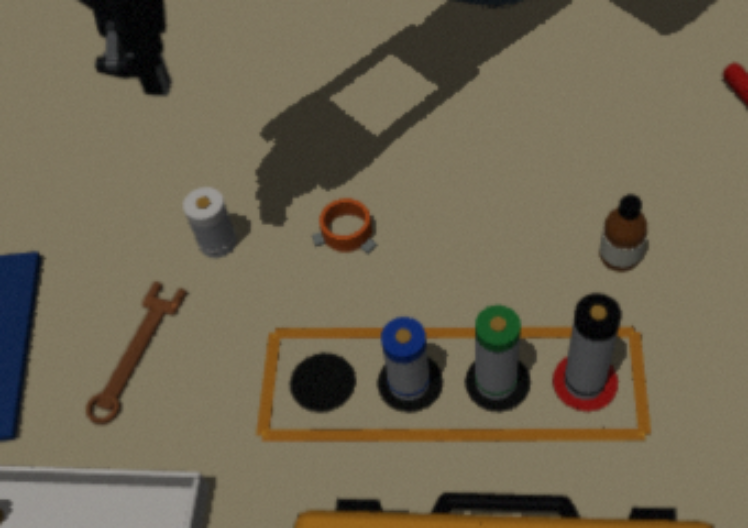

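White still stands at (281,191) and hasn't moved. The fingers were too high, so their pads closed over the lid. The other three are standing on their pads. I open and retry lower.

```bash
python3 -m handwheel '[[[1,0,0,0,0,0,0],[1,0,0,0,0,0,0],[1,0,0,0,0,0,0],[1,0,0,0,0,0,0],[1,0,0,0,0,0,0],[1,0,0,0,0,0,0]]]'
python3 lid.py .4834 -.2784 .07
python3 -m handwheel '[[[1,0,0,5,0,0,0],[1,0,0,10,0,0,0],[1,0,0,14,0,0,0],[1,0,0,17,0,0,0],[1,0,0,17.9,0,0,0],[1,0,0,17.9,0,0,0],[1,0,0,17.9,0,0,0],[1,0,0,17.9,0,0,0]]]'
```

```text
time_s: 31.05
eef_pos: [0.483, -0.2794, 0.2007]
eef_rot: [0.0, 0.708, 0.707, 0.0]
wrist_force: [0.1, -0.3, -0.6]
opening: 0.996
grasp_force: 0.0
[256, 166, 47, 47, 1724] [[0.4825, -0.2774, 0.07], [0.4825, -0.2774, 0.07]] ((279.36761474609375, 189.0543212890625), (45.92692184448242, 46.080833435058594), 123.48765563964844)
time_s: 32.1
eef_pos: [0.4838, -0.2801, 0.0231]
eef_rot: [0.001, 0.708, 0.707, 0.0]
wrist_force: [0.3, -1.2, 0.1]
opening: 1.002
grasp_force: 0.0
```

```bash
python3 -m handwheel '[[[0.3,0,0,0,0,0,0],[0.1,0,0,0,0,0,0],[-0.05,0,0,0,0,0,0],[-0.15,0,0,0,0,0,0],[-0.2,0,0,0,0,0,0],[-0.2,0,0,0,0,0,0]]]'
```

```text
time_s: 32.85
eef_pos: [0.4829, -0.2796, 0.0221]
eef_rot: [0.0, 0.708, 0.707, -0.0]
wrist_force: [-3.2, -0.1, 4.9]
opening: 0.436
grasp_force: 59.4
```

```bash
python3 -m handwheel '[[[-0.5,0,0,0,0,0,0],[-1,0,0,0,0,0,0],[-1,0,0,-0.5,0,0,0],[-1,0,0,-1,0,0,0],[-1,0,0,-1,0,0,0]]]'
python3 -m handwheel '[[[-1,0,0,-4,0,0,0],[-1,0,0,-8,0,0,0],[-1,0,0,-12,0,0,0],[-1,0,0,-15,0,0,0],[-1,0,0,-16,0,0,0],[-1,0,0,-16,0,0,0],[-1,0,0,-16,0,0,0]]]'
python3 go.py .644 -.1483 .1915; python3 lid.py .482 -.279 .2385 pics/w6.png
```

```text
time_s: 33.48
eef_pos: [0.4833, -0.2796, 0.032]
eef_rot: [0.0, 0.708, 0.706, 0.0]
wrist_force: [-0.4, 0.4, -2.7]
opening: 0.437
grasp_force: 60.1
time_s: 34.35
eef_pos: [0.4821, -0.2786, 0.1897]
eef_rot: [-0.002, 0.708, 0.706, -0.0]
wrist_force: [0.2, 0.4, -1.7]
opening: 0.432
grasp_force: 60.5
t 34.35 shift cm [13.06 16.16 -0.19] turn deg [-0.13 -0.12 -0.1 ] open 0.432 F [ 0.2  0.4 -1.7] grip 60.5 dq 0.006
[202, 251, 153, 94, 8103] [[0.483, -0.2749, 0.2385], [0.4828, -0.2752, 0.2385]] ((280.1667785644531, 297.72308349609375), (87.58596801757812, 129.4221649169922), 89.9016342163086)
```

```bash
python3 -m handwheel '[[[-1,3,3.7,0,0,0,0],[-1,6,7.4,0,0,0,0],[-1,9,11.1,0,0,0,0],[-1,12,14.8,0,0,0,0],[-1,13.05,16.1,0,0,0,0],[-1,13.05,16.1,0,0,0,0],[-1,13.05,16.1,0,0,0,0],[-1,13.05,16.1,0,0,0,0]]]'
python3 go.py .644 -.1490 .0251
python3 -m handwheel '[[[-1,0,0.05,4,0,0,0],[-1,0,0.05,8,0,0,0],[-1,0,0.05,12,0,0,0],[-1,0,0.05,14.5,0,0,0],[-1,0,0.05,15.8,0,0,0],[-1,0,0.05,16.4,0,0,0],[-1,0,0.05,16.4,0,0,0],[-1,0,0.05,16.4,0,0,0]]]'
```

```text
time_s: 35.4
eef_pos: [0.6433, -0.1503, 0.1916]
eef_rot: [-0.0, 0.708, 0.706, -0.0]
wrist_force: [0.9, -0.7, -2.2]
opening: 0.435
grasp_force: 60.8
t 35.4 shift cm [ 0.14  0.07 16.65] turn deg [-0.02  0.01 -0.19] open 0.435 F [ 0.9 -0.7 -2.2] grip 60.8 dq 0.004
time_s: 36.4
eef_pos: [0.6456, -0.1496, 0.029]
eef_rot: [0.001, 0.708, 0.706, 0.0]
wrist_force: [1.4, -0.3, -1.3]
opening: 0.436
grasp_force: 60.8
```

```bash
python3 -m handwheel '[[[-1,0,-0.1,0.1,0,0,0],[-1,0,-0.1,0.2,0,0,0],[-1,0,-0.1,0.3,0,0,0],[-1,0,-0.1,0.3,0,0,0],[-1,0,-0.1,0.3,0,0,0]]]'
```

```text
time_s: 37.02
eef_pos: [0.6439, -0.1493, 0.0252]
eef_rot: [0.0, 0.708, 0.707, -0.0]
wrist_force: [-2.6, 0.1, 5.0]
opening: 0.434
grasp_force: 61.3
```

Contact. Release, rise, then move back out of the way for a top-view check.

```bash
python3 -m handwheel '[[[0,0,0,0,0,0,0],[0.4,0,0,0,0,0,0],[1,0,0,0,0,0,0],[1,0,0,0,0,0,0],[1,0,0,0,0,0,0],[1,0,0,-3,0,0,0],[1,0,0,-8,0,0,0],[1,0,0,-14,0,0,0],[1,0,0,-18,0,0,0],[1,0,0,-18,0,0,0]]]'
python3 -m handwheel '[[[1,-4,-4,0,0,0,0],[1,-8,-8,0,0,0,0],[1,-12,-12,0,0,0,0],[1,-16,-16,0,0,0,0],[1,-20,-18,0,0,0,0],[1,-20,-18,0,0,0,0],[1,-20,-18,0,0,0,0],[1,-20,-18,0,0,0,0]]]'
sed -n '/^/p' meas.py | sed 's/c=np.load.*; T=c\["ext/c=camera(n); cv2.imwrite(f"pics\/f{n}.png",c["frame"]); T=c["ext/' > meas2.py
python3 - <<'E'
s=open('meas2.py').read()
a=s.index('for n,seeds'); b=s.index('    c=camera')
s=s[:a].replace("hts=dict(green=.11,blue=.09,black=.13,white=.07)","hts=dict(green=.113,blue=.093,black=.133,white=.073)")+'''for n,seeds in (("top",dict(black=(231,170),green=(276,170),blue=(321,170),white=(366,172),amber=(203,254))),("scene",dict(black=(331,232),green=(287,238),blue=(243,244),white=(206,250),amber=(346,184)))):
'''+s[b:]
open('meas2.py','w').write(s)
E
python3 meas2.py
```

```text
time_s: 38.28
eef_pos: [0.6463, -0.1502, 0.21]
eef_rot: [0.004, 0.708, 0.707, 0.002]
wrist_force: [-0.0, 0.3, 0.1]
opening: 1.001
grasp_force: 0.0
time_s: 39.28
eef_pos: [0.4638, -0.3475, 0.204]
eef_rot: [-0.001, 0.707, 0.707, 0.0]
wrist_force: [0.7, 0.1, -0.2]
opening: 0.997
grasp_force: 0.0
top black [8, 6, 25, 25, 473] [223.2 160.2] [0.6345 0.1063 0.133 ] depth med [0.634 0.106 0.133]
top green [16, 9, 24, 24, 455] [275.4 162.4] [0.6371 0.0206 0.113 ] depth med [0.637 0.021 0.113]
top blue [20, 11, 24, 23, 432] [324.4 164. ] [ 0.6406 -0.0634  0.093 ] depth med [ 0.64  -0.063  0.094]
top white [22, 11, 24, 24, 417] [371.4 166.1] [ 0.6431 -0.1479  0.073 ] depth med [ 0.643 -0.148  0.074]
top amber [18, 20, 13, 13, 133] [198.8 251.8] [0.4868 0.147  0.095 ] depth med [0.487 0.147 0.095]
scene black [18, 19, 22, 21, 335] [331.3 233. ] [0.637 0.104 0.133] depth med [0.637 0.104 0.132]
scene green [17, 19, 21, 19, 322] [285.9 238. ] [0.6391 0.0185 0.113 ] depth med [0.639 0.019 0.112]
scene blue [18, 18, 21, 20, 315] [243.  243.4] [ 0.6425 -0.0653  0.093 ] depth med [ 0.642 -0.065  0.092]
scene white [14, 17, 20, 19, 301] [201.6 248.1] [ 0.6448 -0.1493  0.073 ] depth med [ 0.645 -0.149  0.072]
scene amber [24, 22, 10, 10, 77] [346.4 182.5] [0.4892 0.1452 0.095 ] depth med [0.489 0.145 0.094]
```

View pics/fscene.png

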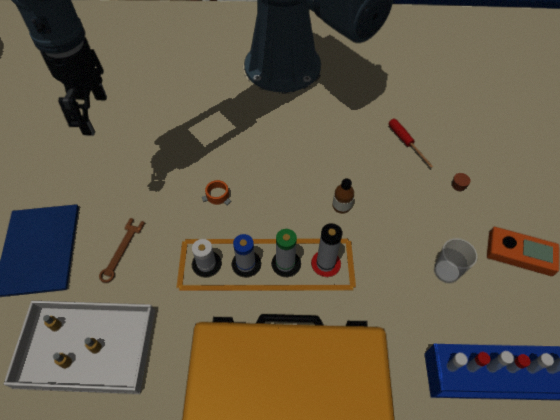

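The canisters stand at black (331,233, on red), green (286,238), blue (243,243) and white (202,248), each within 2 mm of its pad's centre. The amber bottle hasn't moved and the arm is clear.

```bash
python3 -c "from bench import ctrl; print(ctrl.hand_in())"
```

```text
the job is handed in; nothing more can be done
None
```

The job is handed in: black, green, blue and white stand upright on their pads in order from the red pad, each within about 2 mm of centre, the amber bottle is unmoved, and it took about 40 s; however, my first grip on the white canister was too high, and the closing fingers pressed on its lid (wrist force 41 N at the end of that move; it did not move or tip), which could matter if the 40 N limit counts the fingers.

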